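# Open the swing clamp and hold a bracket hovering over its dowel pins

### The job

First swing the fixture's clamp by its upright grip a quarter turn to its open stop; then pick up the T-shaped bracket (upright in the middle of its base) and carry it over the row of finished brackets on the tray without disturbing anything that stands on the bench. Stop with it level about a centimetre above the tips of the fixture's two dowel pins, its two holes lined up over them and neither it nor you touching the fixture, the clamp still open, and finish there still holding it, so that the fit can be checked before it is lowered.

Things in the scene. Friction and masses are not known exactly. Their poses are not given: they have to be found in the camera images.
- fixture: Fixed bare aluminium plate 130 (x) x 140 (y) x 16 mm, level. Origin: underside, below the midpoint between two dark steel dowel pins (plate from y = -45 to +95 mm). Pins: 8 mm diameter, standing 10 mm above the plate at x = +-28 mm, y = 0. A round post (28 mm diameter) at y = +75 mm carries the swing clamp.
- seat (a point): Midpoint between the two pins at the height of their tips, 26 mm above the bench; x runs through both pins, z up.
- clamp (a joint): Angle of the swing clamp about its vertical hinge, rad: 0 = closed (arm over the seat, lever along the fixture's +y), growing anticlockwise seen from above to 1.571 = open stop (arm along the fixture's +x beside the seat, lever along its -x). Starts at 0 to 0.2. Stays where it is left; turning takes 1.5 to 3 N at the grip.
- clamp_grip (a point): Grip point of the clamp's lever: on the axis of a black upright cylinder, 16 mm diameter, 48 mm tall, top 111 mm above the bench; this point lies 92 mm above the bench (the lever's top is at 63 mm), 70 mm from the hinge axis.
- clamp_hinge (a point): Point on the clamp's vertical hinge axis, 92 mm above the bench. The hub's top is at 66 mm; the clamp arm, 64 mm long from this axis with a rubber foot, spans heights of 28 to 64 mm.
- bracket: The loose T-shaped bracket to carry, bare aluminium, 0.16 to 0.26 kg: base 80 (x) x 54 (y) x 10 mm with two vertical through holes, 12 mm diameter, at x = +-28 mm; in the middle of the base an upright 36 (x) x 16 (y) mm, its top 66 mm above the underside. Origin: centre of the underside; z up. Symmetrical: either way round fits.
- angle: Bystander: loose L-shaped aluminium bracket, base 80 x 54 x 10 mm, upright 12 mm thick and 75 mm high in all at its +x end. Origin: centre of the underside.
- housing: Bystander: loose round aluminium bearing housing, flange 64 mm diameter x 10 mm, boss 40 mm diameter, 45 mm high. Origin: centre of the underside.
- threadlock: Bystander: small red bottle, 36 mm diameter, 100 mm high, standing loose. Origin: centre of the underside.
- hexkeys: Bystander: set of hex keys in a blue holder lying on the bench, about 140 x 60 x 20 mm. Origin: underside of the holder.
- row1: Bystander of the row: loose finished aluminium bracket, base 62 x 52 x 12 mm with two uprights, 96 mm high in all, standing on a fixed 6 mm steel tray (360 x 85 mm, long side roughly along world x), its top 102 mm above the bench. Origin: centre of the underside.
- row2: Bystander of the row: loose finished aluminium bracket, base 62 x 52 x 12 mm with two uprights, 96 mm high in all, standing on a fixed 6 mm steel tray (360 x 85 mm, long side roughly along world x), its top 102 mm above the bench. Origin: centre of the underside.
- row3: Bystander of the row: loose finished aluminium bracket, base 62 x 52 x 12 mm with two uprights, 96 mm high in all, standing on a fixed 6 mm steel tray (360 x 85 mm, long side roughly along world x), its top 102 mm above the bench. Origin: centre of the underside.
- row4: Bystander of the row: loose finished aluminium bracket, base 62 x 52 x 12 mm with two uprights, 96 mm high in all, standing on a fixed 6 mm steel tray (360 x 85 mm, long side roughly along world x), its top 102 mm above the bench. Origin: centre of the underside.
Mind the look-alikes: they are no part of the job. Leave any black or purple look-alike of the bracket alone.

How it is judged:
On the way, in this order (a step that is already met when the one before it is completed fails the run):
1. the clamp is turned to its open stop (value of joint clamp above 1.45 rad), for 0.2 s.
2. the gripped bracket passes over the row of finished brackets (height (world z) of bracket above 0.1 m and contact force between the fingers and bracket above 1 N and (horizontal distance between bracket and row1 below 0.06 m or horizontal distance between bracket and row2 below 0.06 m or horizontal distance between bracket and row3 below 0.06 m or horizontal distance between bracket and row4 below 0.06 m)), for 0.05 s.
At the end, for the whole second after the job is handed in: Clamp beyond 1.45 rad; bracket gripped by the fingers, still, level within 0.1 rad, underside 3 to 18 mm above the pin tips, centred over the pins within 6 mm in x and y, in line with them within 0.1 rad; neither it nor the robot touches the fixture or its clamp (value of joint clamp above 1.45 rad and x of bracket in the frame of seat between -0.006 and 0.006 m and y of bracket in the frame of seat between -0.006 and 0.006 m and z of bracket in the frame of seat between 0.003 and 0.018 m and angle between the x axis of bracket and the x axis of seat, either way round below 0.1 rad and angle between bracket's own z axis and vertical below 0.1 rad and contact force between the fingers and bracket above 1 N and contact force between each of bracket, the fingers, the arm and fixture below 0.1 N and linear speed of bracket below 0.02 m/s); the arm keeps its last pose, push and grip.
It fails at once if a finished bracket of the row is shifted by more than 15 mm or tipped ((distance of row1 from where it was at the start of the episode above 0.015 m or angle between row1's own z axis and vertical above 0.2 rad) or (distance of row2 from where it was at the start of the episode above 0.015 m or angle between row2's own z axis and vertical above 0.2 rad) or (distance of row3 from where it was at the start of the episode above 0.015 m or angle between row3's own z axis and vertical above 0.2 rad) or (distance of row4 from where it was at the start of the episode above 0.015 m or angle between row4's own z axis and vertical above 0.2 rad)).
It fails at once if another loose thing on the bench is shifted by more than 20 mm, or a standing one tipped ((distance of angle from where it was at the start of the episode above 0.02 m or angle between angle's own z axis and vertical above 0.2 rad) or (distance of housing from where it was at the start of the episode above 0.02 m or angle between housing's own z axis and vertical above 0.2 rad) or (distance of threadlock from where it was at the start of the episode above 0.02 m or angle between threadlock's own z axis and vertical above 0.2 rad) or distance of hexkeys from where it was at the start of the episode above 0.02 m).
It also fails if it takes over 58 s, if anything falls off the work surface, if the arm or the gripper's body presses on something with over 40 N, if the wrist force passes 120 N, or if a joint passes its speed limit or range.

### The arm

A 6-joint arm with a two-finger parallel gripper is mounted at the origin on the work surface. World frame = base frame: x ahead of the robot, y to its left, z up, the work surface at z = 0. Lengths are in m, angles in rad, forces in N, time in s.
With the tool pointing down it reaches from about 0.3 to 0.875 m from the base axis. Payload 6.4 kg.
Tool frame: the origin (TCP) lies at the very end of the fingers, on their centre line; the grasp point (between the pads) lies 19 mm behind it (bot.grasp_offset is the distance from the TCP to the grasp point, in m); z points along the fingers, y is the line along which they close (so a half turn about z gives the same grasp; the last joint's range is limited). The gripper opens to 88 mm and grips with 3 to 60 N. Pads are 18 mm wide; open, the fingers measure 123 mm over their backs; the gripper's body (75 mm by 187 mm) begins 45 mm behind the grasp point.
Start: joints at [-1.39, 0.181, 1.607, -0, 1.354, -0.206], TCP at [0.217, -0.533, 0.239] pointing down, gripper open.
Joint ranges: [-2.99, 2.99], [-0.89, 2.07], [0.3, 2.58], [-1.14, 4.28], [0, 2.63], [-3.12, 3.12]. Speed limits (rad/s): [2.57, 2.57, 3.01, 3.14, 3.14, 3.14].

### API

Orientations are given as a 3x3 rotation matrix whose columns are the frame's x, y, z axes.
In Python, from cell import bot, kinematics, get_image, camera_params gives the robot as it stands. Calls block until the motion is done:
- bot.reach(position, orientation): joint-space move of the TCP to a pose.
- bot.move_straight(position, ori=None, max_speed=0.15): straight line of the TCP; ori=None keeps the orientation; max_speed is the mean speed in m/s.
- bot.move_joints(angles): joint-space move.
- bot.gripper_to(opening): finger opening in m; the grip force is fixed at half the most; returns when the fingers have stopped.
- bot.sleep(seconds).
- kinematics.solve_ik(position, orientation): joint angles nearest the present ones, or None.
- bot.sense(): the state.
- get_image(name): name is "scene" or "top" or "wrist"; returns (picture, depth): 480x640x3 uint8, blue, green, red; 480x640 float32, m along the optical axis (not along the pixel's ray), 0 where there is no reading.
- camera_params(name): a dict with "camera_matrix" (3x3 intrinsics, pixels), "eye" and "rotation" of the camera in the world; the wrist camera has in their place "mount" (4x4, takes a point from camera to tool coordinates, whose origin is the TCP and whose axes are the flange's). Camera axes: x right, y up, looking along -z (the intrinsics and any distortion apply to the point x, -y, -z); pixel columns grow to the right and rows downward; lengths in m; the calibration is good to about 2 mm. A picture is of the moment at which its call begins: read the wrist's pose just before it. camera_params takes no time and is no camera call.
A pose or a line that the arm cannot do raises bot.PlanningError and nothing moves.
- bot.sign_off(): hands the job in; it is judged then, once.
The state is a dict: "clock": time; "joints": joint angles; "joint_velocities": joint speeds; "joint_efforts": joint torques, N m; "eef_pos": TCP position; "orientation": TCP orientation; "contact_force": force on the tool from outside, world axes, zero at the start; "moment": the same for the moment, N m; "gripper_width": finger opening in m; "finger_force": force on a finger pad.
Only numpy, scipy, OpenCV 4.12 (cv2) and the standard library are available. Lean on these libraries where they do the work, as an engineer would, in place of code of your own. Each camera call takes 0.05 s, during which the arm holds its last target. There are 200 camera calls.

## Working session

There is one attempt and no reset: what is moved stays moved. The work goes in short steps, each a Python script; the robot and the scene stay as the last script left them, time stands still between calls to the robot, and variables do not carry over. Pictures are saved under pics/ and viewed, at most 10 in all, crops included, and the job is handed in when it is done.

```bash
ls; mkdir -p pics; cat > h.py <<'E'
import numpy as np, cv2
from cell import bot, kinematics, get_image, camera_params
def cam(name):
    c=camera_params(name); K=np.array(c["camera_matrix"])
    if "mount" in c:
        s=bot.sense(); M=np.array(c["mount"]); R=np.array(s["orientation"]); 
        return K,R@M[:3,3]+np.array(s["eef_pos"]),R@M[:3,:3],c
    return K,np.array(c["eye"]),np.array(c["rotation"]),c
def cloud(name):
    K,e,R,c=cam(name); im,d=get_image(name)
    v,u=np.mgrid[0:480,0:640]
    p=np.stack([(u-K[0,2])/K[0,0]*d,-(v-K[1,2])/K[1,1]*d,-d],-1)
    return im,d,p@R.T+e
def ray(K,e,R,u,v,z):
    r=R@np.array([(u-K[0,2])/K[0,0],-(v-K[1,2])/K[1,1],-1]); return e+r*(z-e[2])/r[2]
def down(yaw): # tool y axis at angle yaw in world xy
    y=np.array([np.cos(yaw),np.sin(yaw),0]); z=np.array([0,0,-1.]); return np.stack([np.cross(y,z),y,z],1)
E
python3 - <<'E'
from h import *
for n in("scene","top","wrist"):
    print(n,camera_params(n)); im,d,P=cloud(n); cv2.imwrite(f"pics/{n}0.png",im); np.savez(f"{n}0.npz",im=im,d=d,P=P); print((d>0).mean())
print(bot.sense())
E
```

```text
pics
scene {'camera_matrix': array([[621.00128512,   0.        , 322.62690688],
       [  0.        , 621.00128512, 235.85513891],
       [  0.        ,   0.        ,   1.        ]]), 'eye': array([ 1.36456273, -0.38743305,  0.92511526]), 'rotation': array([[ 0.36326545, -0.6411265 ,  0.67601407],
       [ 0.93165317,  0.24390543, -0.26931861],
       [ 0.0077838 ,  0.7276448 ,  0.68590995]])}
0.9958268229166667
top {'camera_matrix': array([[483.79785744,   0.        , 318.013168  ],
       [  0.        , 483.79785744, 234.1312998 ],
       [  0.        ,   0.        ,   1.        ]]), 'eye': array([ 0.40066208, -0.02109565,  1.10529713]), 'rotation': array([[ 0.00579477,  0.99247183, -0.12233592],
       [-0.99975   ,  0.00839185,  0.0207245 ],
       [ 0.02159511,  0.12218524,  0.99227235]])}
0.995927734375
wrist {'camera_matrix': array([[375.46104937,   0.        , 318.90464671],
       [  0.        , 375.46104937, 245.98507282],
       [  0.        ,   0.        ,   1.        ]]), 'mount': array([[-6.63063466e-04,  9.51934998e-01,  3.06299397e-01,
         7.90067421e-02],
      
[... 395 characters left out ...]
292577e-01]), 'joint_velocities': array([ 0.00134505, -0.00317394, -0.00369592,  0.0010375 ,  0.00205757,
       -0.00168116]), 'joint_efforts': array([-1.18117299e-03, -4.34233797e+01, -3.42178917e+01,  7.00921356e-02,
        3.56068206e-02, -7.31527462e-05]), 'eef_pos': array([ 0.21684967, -0.53212146,  0.23803219]), 'orientation': array([[ 9.26132402e-01,  3.77198529e-01, -2.08897972e-04],
       [ 3.77198469e-01, -9.26131533e-01,  1.30338178e-03],
       [ 2.98166690e-04, -1.28590009e-03, -9.99999129e-01]]), 'contact_force': array([-0.52797255,  0.04293734, -0.19082494]), 'moment': array([ 0.03178817, -0.02537748, -0.01271912]), 'finger_force': 0.0, 'gripper_width': 0.08817230384836632}
```

View pics/top0.png

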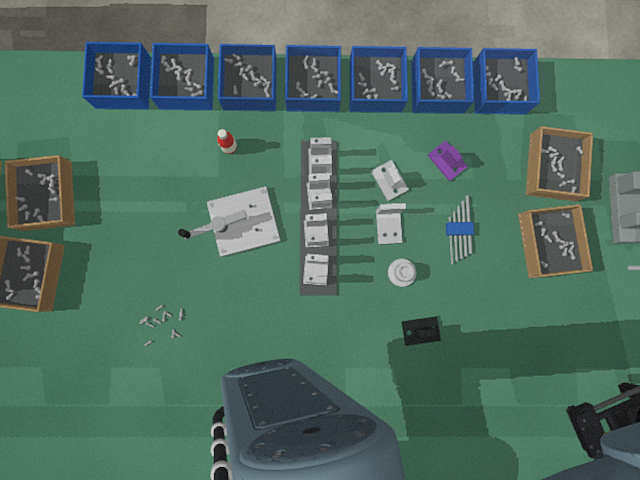

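View pics/scene0.png

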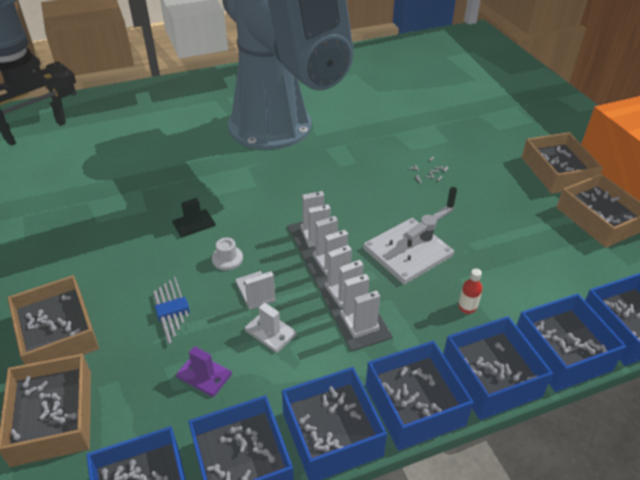

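The top view has the fixture at about (242,222), the clamp hub at (222,225) and the black grip at (184,233). The row runs along u≈318 over v 140–290. The T-bracket is at (391,180), with the angle at (390,225) and the housing at (402,272). The black (421,331) and purple (447,160) T's are the look-alikes. The scene view agrees. Next I measure from both.

```bash
cat > m.py <<'E'
from h import *
def rect(pts):
    (c,s,a)=cv2.minAreaRect(pts[:,:2].astype(np.float32)*1000); return np.round(c,1),np.round(s,1),round(a,1)
for n in("top","scene"):
    f=np.load(n+"0.npz"); im,P=f["im"].astype(int),f["P"]; X,Y,Z=P[...,0],P[...,1],P[...,2]
    gray=im.min(-1); sat=im.max(-1)-gray
    tb=(X>.3)&(X<.7)&(abs(Y)<.4); print(n,"bench z",np.median(Z[tb]))
    al=(sat<30)&(gray>90)
    def comp(mask):
        k,l,st,ce=cv2.connectedComponentsWithStats(mask.astype(np.uint8))
        for i in range(1,k):
            if st[i,4]>=25:
                q=P[l==i]; print("  ",st[i,4],ce[i].round(),rect(q),"z",np.percentile(q[:,2],[5,50,95]).round(4))
    W=(X>.25)&(X<.75)&(Y>-.4)&(Y<.4)
    print(" plate");comp(W&al&(Z>.011)&(Z<.021)&(Y>.05))
    print(" base");comp(W&al&(Z>.005)&(Z<.015)&(Y<-.03))
    print(" uprights");comp(W&al&(Z>.06)&(Z<.071))
    print(" >.074");comp(W&(Z>.073)&(Z<.125))
E
python3 m.py
```

```text
top bench z -6.56859941337018e-05
 plate
   2905 [245. 221.] (array([564. , 126.1]), array([130.3, 139.7]), 15.4) z [0.012  0.015  0.0183]
 base
   526 [389. 182.] (array([ 663.6, -210.5]), array([80.2, 56. ]), 29.3) z [0.0058 0.009  0.0127]
   64 [468. 208.] (array([ 598.2, -389.5]), array([58.7,  6.4]), 1.3) z [0.0082 0.0116 0.014 ]
   50 [463. 210.] (array([ 592.5, -378.8]), array([ 6.2, 47. ]), 89.6) z [0.0079 0.011  0.014 ]
   31 [329. 210.] (array([592.8, -67.4]), array([21. , 11.4]), 73.3) z [0.0052 0.0075 0.0129]
   33 [459. 214.] (array([ 586.4, -368.5]), array([36. ,  4.7]), 1.6) z [0.0075 0.0107 0.0131]
   683 [389. 228.] (array([ 551.5, -207.7]), array([70.1, 54.5]), 3.0) z [0.0061 0.0092 0.0127]
   47 [456. 248.] (array([ 506.2, -359.8]), array([59.2,  4.4]), 0.9) z [0.0071 0.0102 0.0142]
   51 [465. 245.] (array([ 512.4, -381.7]), array([48.3,  7.3]), 6.1) z [0.0074 0.011  0.0142]
   53 [470. 244.] (array([ 515.9, -392.2]), array([41.8,  6.4]), 2.0) z [0.0089 0.0122 0.0147]
   44 [451. 249.] (array([ 501.8, -349.2]), array([64. ,  4.4]), 1.3) z [0.0068 0.0105 0.013 ]
  
[... 3839 characters left out ...]
) z [0.0611 0.0664 0.0691]
   97 [366. 312.] (array([730.3, -49.2]), array([46. , 13.9]), 76.6) z [0.0608 0.0653 0.0703]
 >.074
   132 [452. 195.] (array([525.8, 237.9]), array([15.7, 21. ]), 59.9) z [0.0758 0.0979 0.1114]
   1692 [327. 228.] (array([519. , -39.9]), array([ 54.7, 194.7]), 86.0) z [0.0755 0.0943 0.104 ]
   758 [353. 278.] (array([663.6, -46.9]), array([49.5, 55.4]), 89.7) z [0.0761 0.0953 0.104 ]
   170 [474. 277.] (array([739.6, 162.1]), array([20.4, 19.6]), 82.0) z [0.0738 0.0913 0.1015]
   153 [258. 277.] (array([ 589.2, -205.9]), array([16.2, 53.3]), 3.8) z [0.0733 0.0751 0.078 ]
   409 [366. 301.] (array([725.6, -48.2]), array([17.6, 45.3]), 1.1) z [0.0763 0.0961 0.1042]
```

Both views agree to about 2 mm. That puts the fixture yaw at 15.4°, the hinge at (0.550,0.174) and the grip at (0.5245,0.238), 69 mm from the hinge as specified, so the clamp is at about 0.12 rad. Next I swing it.

```bash
cat > swing.py <<'E'
from h import *
yf=np.radians(15.2); yh=np.array([-np.sin(yf),np.cos(yf)]); H=np.array([.5635,.1257])+.05*yh
g=np.array([.5247,.2380]); a0=np.arctan2(*(g-H)[::-1]); r=.07
print("hinge",H,"r",np.linalg.norm(g-H),"clamp",a0-yf-np.pi/2)
a1=yf+np.pi+0.0
A=np.linspace(a0,a1,7)
pose=lambda a,z,fl:(np.r_[H+r*np.array([np.cos(a),np.sin(a)]),z],down(a+np.pi/2+fl))
best=None
for fl in(0,np.pi):
    qs=[kinematics.solve_ik(*pose(a,.073,fl)) for a in A]
    if any(q is None for q in qs): print(fl,"no ik"); continue
    print(fl,[round(float(q[5]),2) for q in qs])
    m=max(abs(q[5]) for q in qs)
    if best is None or m<best[0]: best=(m,fl)
fl=best[1]
bot.reach(*pose(a0,.19,fl)); 
bot.move_straight(*pose(a0,.073,fl)); bot.gripper_to(0.0)
s=bot.sense(); print(s["clock"],s["gripper_width"],s["finger_force"],s["contact_force"])
for a in A[1:]:
    p,o=pose(a,.073,fl); bot.move_straight(p,o,max_speed=.06); s=bot.sense(); print(round(s["clock"],2),s["contact_force"].round(1),s["eef_pos"].round(4))
bot.sleep(.3); print(bot.sense()["contact_force"])
bot.gripper_to(.05); bot.move_straight(pose(a1,.16,fl)[0])
print(bot.sense()["clock"])
E
python3 swing.py
```

```text
hinge [0.55039054 0.17395082] r 0.06900942510954126 clamp 0.11616985334439112
0 [2.98, 2.73, 2.47, 2.21, 1.93, 1.66, 1.38]
3.141592653589793 [-0.16, -0.41, -0.67, -0.94, -1.21, -1.48, -1.76]
5.1083 0.015277974558281426 29.99998776242137 [-0.28294381  0.91143181 -0.41272668]
5.54 [-0.4 -0.7 -0.2] [0.5094 0.2307 0.073 ]
5.97 [-0.4 -1.2 -0.5] [0.4971 0.2193 0.073 ]
6.41 [ 1.2 -1.1 -1.3] [0.4879 0.2052 0.073 ]
6.84 [ 1.7 -0.8 -2.5] [0.4823 0.1893 0.073 ]
7.28 [ 3.2 -0.7 -4. ] [0.4808 0.1725 0.073 ]
7.71 [ 4.3  3.5 -6.2] [0.4832 0.1563 0.073 ]
[ 4.15271512  2.49909052 -7.0192224 ]
9.4083
```

The grip moved the full arc to the stop. Now a wrist look at the opened clamp and pins, then one at the bracket.

```bash
cat > look.py <<'E'
from h import *
yf=np.radians(15.2); S=np.array([.5635,.1257])-.025*np.array([-np.sin(yf),np.cos(yf)]); print("seat",S)
def look(p,o,n):
    bot.reach(p,o); bot.sleep(.4); K,e,R,c=cam("wrist"); im,d,P=cloud("wrist"); cv2.imwrite(f"pics/{n}.png",im); np.savez(n+".npz",im=im,d=d,P=P,K=K,e=e,R=R)
    s=bot.sense(); print(s["clock"],s["joints"].round(2),s["eef_pos"].round(4))
look(np.r_[S,.20],down(yf-np.pi/2),"wfix")
look([.663,-.2105,.21],down(np.radians(29.3)-np.pi/2),"wbr")
E
python3 look.py
```

```text
seat [0.57005473 0.10157459]
12.425 [-0.03  0.23  1.63  0.    1.28  1.28] [0.5701 0.1016 0.2   ]
14.1083 [-0.48  0.47  1.3   0.    1.38  0.58] [ 0.6631 -0.2101  0.2101]
```

View pics/wfix.png

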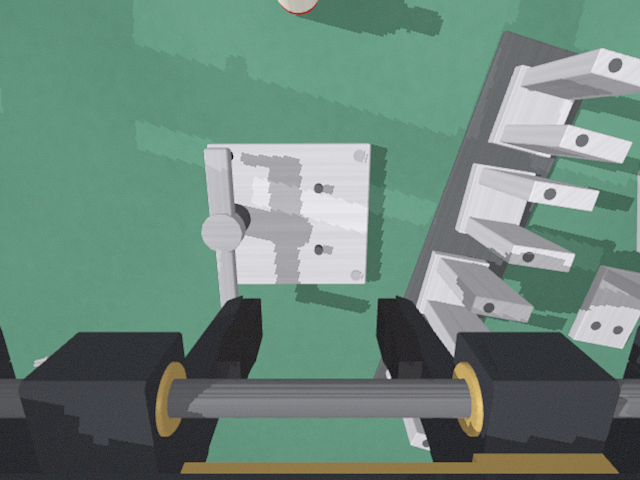

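View pics/wbr.png

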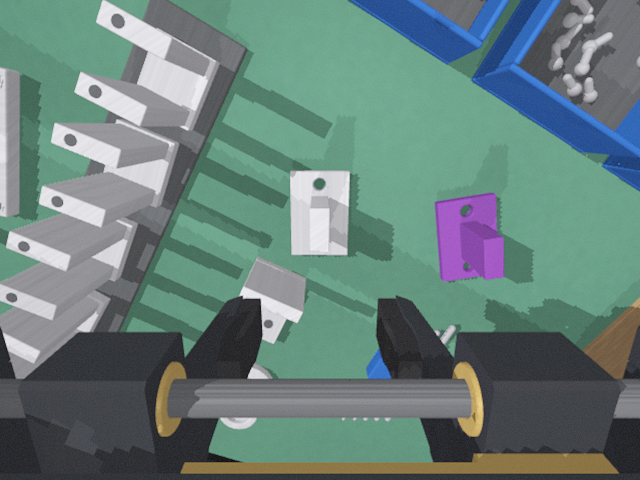

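The clamp is open, with its arm at u≈220 beside the seat. The pins are at about (319,188) and (319,250). In the second picture the bracket is at (320,212) with its upright aligned with the image, and the fingers have room on both sides. Now I refine both poses.

```bash
cat > m2.py <<'E'
from h import *
from m import rect
f=np.load("wfix.npz"); im,P,K,e,R=[f[k] for k in("im","P","K","e","R")]; Z=P[...,2]
dark=(im.max(-1)<100); dark[:, :295]=0; dark[:,345:]=0; dark[:165]=0; dark[275:]=0
k,l,st,ce=cv2.connectedComponentsWithStats(dark.astype(np.uint8)); pin=[]
for i in range(1,k):
    if st[i,4]>30:
        print(st[i],ce[i].round(1)); pin.append(ray(K,e,R,*ce[i],.021)[:2]); print(pin[-1].round(4), "z med",np.median(Z[l==i]))
pin=np.array(pin); d=pin[0]-pin[1]; print("wrist seat",pin.mean(0).round(4),"sep",np.linalg.norm(d),"yaw",np.degrees(np.arctan2(d[1],d[0])))
al=(im.max(-1).astype(int)-im.min(-1)<30)&(im.min(-1)>60)
W=np.linalg.norm(P[...,:2]-[.5635,.1257],axis=-1)<.12
q=P[W&(Z>.010)&(Z<.022)]; print("plate wrist",rect(q),np.median(q[:,2]))
f=np.load("wbr.npz"); im,P=f["im"].astype(int),f["P"]; Z=P[...,2]
al=(im.max(-1)-im.min(-1)<30)&(im.min(-1)>60)
W=np.linalg.norm(P[...,:2]-[.663,-.2105],axis=-1)<.055
for a,b in((.006,.014),(.061,.071)):
    m=(W&al&(Z>a)&(Z<b)).astype(np.uint8); k,l,st,ce=cv2.connectedComponentsWithStats(m)
    i=1+np.argmax(st[1:,4]); q=P[l==i]; print("bracket",st[i],rect(q),np.median(q[:,2]))
E
sed -i '/^for n in/i if __name__!="__main__": raise_=1' m.py; python3 - <<'E'
s=open('m.py').read().split('if __name__')[0]; open('m.py','w').write(s)
E
python3 m2.py
```

```text
Traceback (most recent call last):
  File "m2.py", line 9, in <module>
    pin=np.array(pin); d=pin[0]-pin[1]; print("wrist seat",pin.mean(0).round(4),"sep",np.linalg.norm(d),"yaw",np.degrees(np.arctan2(d[1],d[0])))
                         ~~~^^^
IndexError: index 0 is out of bounds for axis 0 with size 0
```

```bash
python3 -c "
import numpy as np;im=np.load('wfix.npz')['im'];print(im[180:197,308:330].max(-1));print(im[242:258,308:330].max(-1))"
```

```text
[[218 219 220 219 219 219 219 217 219 221 219 218 218 218 219 221 221 217
  221 218 220 219]
 [220 220 220 221 220 220 219 222 222 222 223 222 222 221 221 219 220 221
  220 220 221 220]
 [221 221 220 223 221 221 220 224 225 211 209 212 221 223 222 220 222 222
  222 222 221 222]
 [222 224 223 223 224 222 226 216 196 156 147 159 181 216 228 224 224 224
  226 224 225 226]
 [224 223 222 222 223 226 216 175 107  85  84  76  76 167 219 229 213 202
  205 203 203 219]
 [222 220 220 220 222 225 187 111 100 110 108  99  89  86 177 204 185 166
  168 167 165 191]
 [217 217 218 218 219 213 166 105 113 114 110 107 104  89 113 157 168 167
  168 168 168 167]
 [218 217 216 217 217 201 148 112 112 107 108 108 112 100  95 148 167 166
  167 166 165 165]
 [218 220 221 220 223 198 142 105 111 108 106 108 111 109 102 153 170 171
  166 168 169 164]
 [229 229 223 220 224 197 138 107 109 107 109 110 110 106 116 158 173 171
  165 170 170 169]
 [234 234 230 228 223 210 162 100 103 107 109 109 107 101 123 157 168 168
  166 167 167 166]
 [232 232 231 233 230 229 193 118 100 104 106 108 104 108 141 162 164 163
  1
[... 1270 characters left out ...]
6 105 106 106 101 148 172 170
  168 169 169 169]
 [222 220 221 222 221 219 172 105 108 108 106 104 110 106 125 160 171 168
  171 170 170 171]
 [223 223 222 222 222 225 194 125 105 104 108 106 107 101 160 173 166 166
  167 170 169 167]
 [221 221 221 219 220 222 212 169 108 100 104 105 103 122 192 206 201 201
  202 182 163 164]
 [218 218 219 220 219 220 222 208 181 145 119 134 153 189 217 221 221 221
  222 209 200 201]
 [217 220 219 219 219 219 219 222 218 204 194 202 208 217 221 220 220 218
  219 220 221 220]
 [219 220 219 219 219 220 219 220 220 222 224 220 220 220 220 218 217 219
  220 218 220 220]
 [218 219 218 217 218 218 219 219 218 220 219 217 219 219 218 218 219 218
  220 220 220 220]]
```

```bash
sed -i 's/max(-1)<100/max(-1)<140/; s/,\.021)\[:2\]/,.024)[:2]/; s/:295\]/:308]/; s/,345:/,332:/' m2.py; python3 m2.py
```

```text
[314 184   9   9  65] [318.2 188. ]
[0.5965 0.1098] z med 0.0255941698313909
[315 245   8  10  67] [318.4 249.2]
[0.5432 0.0953] z med 0.025427045154213512
wrist seat [0.5699 0.1026] sep 0.055281919868855084 yaw 15.237926092188584
plate wrist (array([562.9, 126.8]), array([129.9, 139.4]), 15.2) 0.0156728282707633
bracket [ 290  171   59   83 3540] (array([ 662.5, -209.4]), array([79.8, 54.1]), 29.2) 0.00962949751671005
bracket [309 206  21  45 885] (array([ 662.6, -209.4]), array([36.1, 15.9]), 29.0) 0.06562232442928595
```

```bash
cat > pick.py <<'E'
from h import *
B=np.array([.6626,-.2097]); ob=down(np.radians(29.1)-np.pi/2)
S=np.array([.570,.1023]); os_=down(np.radians(15.2)-np.pi/2)
bot.gripper_to(.06)
bot.move_straight(np.r_[B,.21],ob); bot.move_straight(np.r_[B,.026],ob,max_speed=.12); bot.gripper_to(0)
s=bot.sense(); print(s["clock"],s["gripper_width"],s["finger_force"],s["contact_force"])
bot.move_straight(np.r_[B,.18],max_speed=.1)
s=bot.sense(); print(s["clock"],s["gripper_width"],s["finger_force"],s["contact_force"])
bot.move_straight(np.r_[S,.18],os_,max_speed=.12)
bot.move_straight(np.r_[S,.09],max_speed=.08); bot.sleep(.5)
s=bot.sense(); print(s["clock"],s["gripper_width"],s["finger_force"],s["eef_pos"])
for n in("top","scene"):
    im,d,P=cloud(n); cv2.imwrite(f"pics/{n}1.png",im); np.savez(n+"1.npz",im=im,P=P)
K,e,R,c=cam("wrist"); im,d,P=cloud("wrist"); cv2.imwrite("pics/w1.png",im); np.savez("w1.npz",im=im,P=P,K=K,e=e,R=R)
E
python3 pick.py
```

```text
17.1333 0.016235746172709977 30.00006435904652 [ 0.34631423 -0.14573239  0.38411116]
18.825 0.015617987193832518 29.999921461567283 [-0.30024435  0.40093992 -2.18415476]
23.4583 0.015590110078083216 29.999977871775627 [0.57003592 0.10230845 0.09005738]
```

View pics/scene1.png

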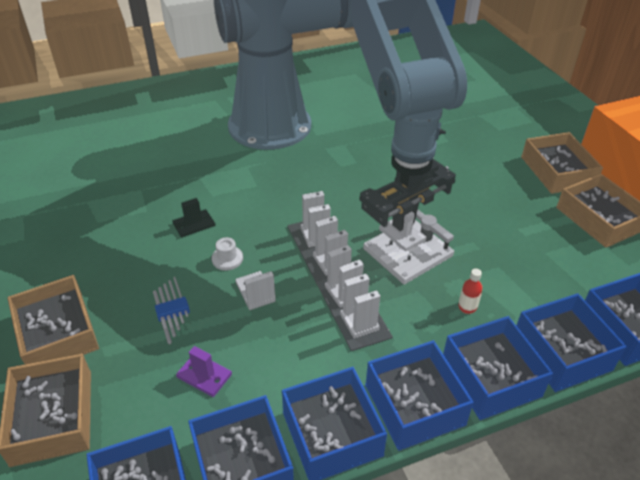

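View pics/w1.png

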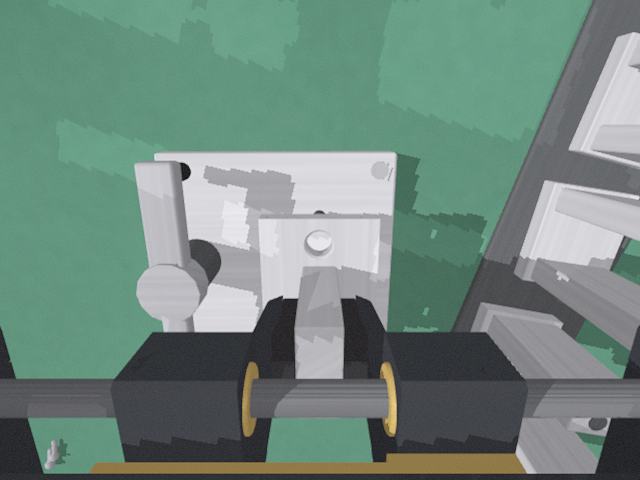

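The bracket is held square, its hole at (319,241) and the pin just beyond its edge at (319,213). Nothing else has moved and the clamp is open. I check the held offset before going down.

```bash
cat > m3.py <<'E'
from h import *
import sys
f=np.load(sys.argv[1]); zb=float(sys.argv[2]); im,P,K,e,R=[f[k] for k in("im","P","K","e","R")]; Z=P[...,2]
yf=np.radians(15.24); S=np.array([.570,.1023]); ax=np.array([[np.cos(yf),np.sin(yf)],[-np.sin(yf),np.cos(yf)]])
L=(P[...,:2]-S)@ax.T
m=(abs(Z-zb)<.006)&(abs(L[...,1])<.04)&(L[...,0]<.06)&(L[...,0]>.015)
q=L[m]; print("base top z",np.median(P[m][:,2]),"n",m.sum())
for x0,x1 in((.022,.026),(.03,.034),(.034,.038)):
    s=q[(q[:,0]>x0)&(q[:,0]<x1),1]; print("y edges",np.percentile(s,[.5,99.5]).round(4))
s=q[abs(q[:,1])<.02,0]; print("x front (want .040)",np.percentile(s,[99,99.8]).round(4))
A=np.c_[P[m][:,:2],np.ones(m.sum())]; print("tilt",np.linalg.lstsq(A,P[m][:,2],rcond=None)[0][:2].round(3))
pts=cv2.findNonZero(m.astype(np.uint8)).reshape(-1,2); b=cv2.boundingRect(pts); print("px",b)
# hole through mask: enclosed gap
H=(~m).astype(np.uint8); k,l,st,ce=cv2.connectedComponentsWithStats(H,connectivity=4)
for i in range(1,k):
    if 60<st[i,4]<2000: p=ray(K,e,R,*ce[i],zb); print("hole",st[i],((p[:2]-S)@ax.T).round(4))
E
python3 m3.py w1.npz .074
```

```text
base top z 0.07367500643746971 n 6113
y edges [-0.0258  0.0274]
y edges [-0.0259  0.0274]
y edges [-0.026   0.0277]
x front (want .040) [0.04   0.0401]
tilt [-0.039 -0.013]
px (258, 215, 122, 57)
hole [306 231  26  22 428] [0.0291 0.0008]
```

The offset is within 1 mm, and tilt is about 0.04 at most. I lower it to 10 mm above the tips and check once more.

```bash
python3 - <<'E'
from h import *
bot.move_straight([.5702,.1016,.062],max_speed=.04); bot.sleep(.5)
s=bot.sense(); print(s["clock"],s["finger_force"],s["eef_pos"],s["contact_force"],s["joint_velocities"].round(3))
K,e,R,c=cam("wrist"); im,d,P=cloud("wrist"); cv2.imwrite("pics/w2.png",im); np.savez("w2.npz",im=im,P=P,K=K,e=e,R=R)
E
python3 m3.py w2.npz .046
```

```text
24.9583 30.00005383975804 [0.57023238 0.10160463 0.06206772] [-0.39356379 -0.57856617 -2.16797409] [-0.001  0.003  0.001  0.001  0.001  0.   ]
base top z 0.045740013694731796 n 6123
y edges [-0.0265  0.0267]
y edges [-0.0267  0.0268]
y edges [-0.0267  0.0268]
x front (want .040) [0.04   0.0401]
tilt [-0.039 -0.011]
px (258, 215, 122, 57)
hole [306 231  26  22 426] [0.0291 0.0001]
```

View pics/w2.png

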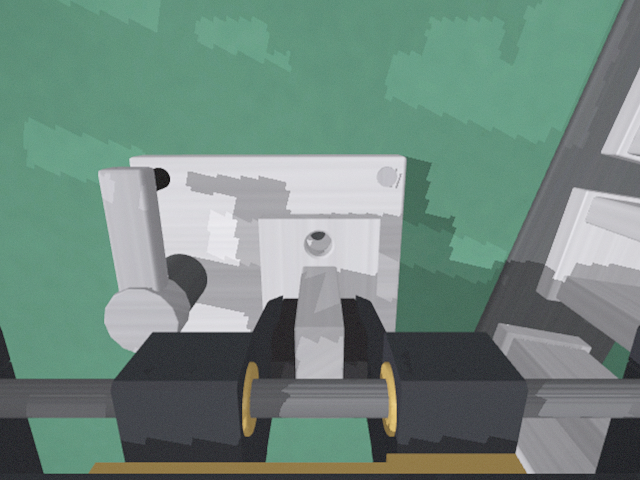

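The pin now shows through the hole at (318,238), centred sideways. The bracket is level and clear, and the clamp is open, so I hand in.

```bash
python3 -c "
from cell import bot
print(bot.sign_off())"
```

```text
the job is handed in; nothing more can be done
None
```

I swung the clamp to its open stop, carried the bracket over the row and handed the job in with it still gripped, about 10 mm above the pin tips and lined up to about 1 mm by wrist-camera measurement (no verdict was returned).

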